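# Stand a rinsed gel cassette in the drying rack

## Robot

A 6-joint arm with a two-finger parallel gripper is mounted at the origin on a cart in front of the work surface, level with it; the furniture and walls round the work are solid. World frame = base frame: x ahead of the robot, y to its left, z up, the work surface at z = 0. Lengths are in mm, angles in rad, forces in N, time in s.
With the tool pointing down it reaches from about 300 to 775 mm from the base axis. Payload 14.6 kg.
Tool frame: the origin (TCP) lies between the finger pads; the fingertips stand 8 mm ahead of it and the grasp point (between the pads) lies 11 mm behind it; z points along the fingers, y is the direction in which the jaws open and shut (so a half turn about z gives the same grasp; the last joint's range is limited). The gripper opens to 94 mm and grips with 3 to 60 N. Pads are 16 mm wide; open, the fingers measure 119 mm over their backs; the gripper's body (75 mm by 177 mm) begins 78 mm behind the grasp point.
Start: joints at [1.082, 0.3, 1.521, -0, 1.321, -0.067], TCP at [225.168, 501.785, 213.446] pointing down, gripper open.
Joint ranges: [-3.03, 3.03], [-0.79, 2.21], [0.23, 2.52], [-1.04, 4.18], [0, 3.07], [-2.55, 2.55]. Speed limits (rad/s): [2.22, 2.22, 2.57, 3.14, 3.14, 3.14].

## Interface

Orientations are given as [roll, pitch, yaw] about the fixed x, y, z axes, in that order (R = Rz(yaw) Ry(pitch) Rx(roll)).
In Python, from cell import manip gives the robot as it stands. The module is installed in compiled form; this text tells all that it offers.
- The arm moves only by the tool send_rows, never from a script. Its argument "series" is a list that holds one entry, the list of rows, each a list of 5 numbers: the opening, from 0 (shut) to 1 (fully open), then the shift along the tool's x, y, z in mm, then the turn about the tool's z in degrees. In form: [[[gripper, dx, dy, dz, roll], ...]]. A call has 1 to 10 rows; each row is the pose to reach, as a shift and turn from the pose commanded when the call began, along the tool's axes at that moment; what a row does not reach only later rows make up. A row lasts 1/10 s, in which the tool goes at most 50 mm and 8.59 degrees, less where a joint would pass 70% of its speed; a pose out of reach is approached as far as the arm can. A call with a gripper value outside its range is refused whole. The fingers move at their own pace and stop on an object; "newtons" is the grip in N (left out, the last holds). Time passes only in rows, so rows that repeat a pose let the fingers close. It gives the time, the measured TCP pose, the force and the opening at its end, in the units of the state.
- manip.read_state(): the state, without advancing time (a new reading comes with each control period).
- manip.camera(name): name is "side" or "top"; returns a dict with "img" (384x512x3 uint8, red, green, blue), "vfov" (degrees; the focal length in pixels is half the picture's height over the tangent of half this angle, whatever the lens; pixels are square), "cx", "cy" (the principal point, pixels), "pose" (4x4, takes a point from camera to world coordinates). Camera axes: x right, y down, z forward; pixel columns grow to the right and rows downward; lengths in mm; the calibration is good to about 2 mm. A picture is of the moment at which its call begins. There is no depth.
- manip.sign_off(): hands the job in, once; it reports no verdict.
Trained networks look in a picture, given as the dict that the camera call returned (one of the last four; its "shot" number tells which), for a name from the list of things; names that differ only in an ending like _2 or _b are one class to them, and where a whole thing is asked for, a point or a joint stands for the part that bears it (a point fixed in the world has none). Each returns a list of dicts, best first, with "conf" (0 to 1); they miss things now and then, are a little off and sometimes report something else, mostly with a low value. They report only what shows in the picture. A call takes as long as a camera call. They do not tell look-alikes from the thing itself.
- manip.find_in(target, picture): "rect" ([left, top, width, height] in pixels, round what is visible of it).
- manip.silhouettes(target, picture): "pixels" (384x512 bool, what is visible of it) and "rect" ([left, top, width, height] in pixels, round what is visible of it).
The state is a dict: "clock": time; "joints": joint angles; "qd": joint speeds; "effort": joint torques, N m; "eef_pos": TCP position; "eef_rot": TCP orientation; "wrist_force": force on the tool from outside, world axes, zero at the start; "moment": the same for the moment, N m; "finger_gap": finger opening in mm.
Only numpy, scipy, OpenCV 4.12 (cv2) and the standard library are available. Lean on these libraries where they do the work, as an engineer would, in place of code of your own. Each camera call takes 0.05 s, during which the arm holds its last target. There are 200 camera calls.

## Task

In the grey plastic rinse stand with the raised rim are two white gel cassettes, a wide one and a narrow one. Take out the wide one and stand it on edge in the free slot of the steel drying rack, all the way down and roughly centred along the slot, keeping it upright on the way and setting it down rather than dropping it, and let go. Leave the narrow cassette and the one already drying standing where they are.

Things in the scene. Friction and masses are not known exactly. Their poses are not given: they have to be found in the camera images.
- wide_cassette: Cassette to move: white-framed clear panel, 100 wide (x) x 10 thick (y) x 100 mm high (z up), 0.12 kg. Origin: centre of lower edge. Grip from above across the 10 mm, mid top edge. Stands in one slot of the fixed grey rinse stand (20 mm rim, slots 84 mm apart, floor 8 mm up, dividers like the rack's). Stand and rack may swap places; a casting stand 0.22 m high stands to their right.
- narrow_cassette: Narrow cassette in the rinse stand's other slot, to be left there: white-framed clear panel 64 wide (x) x 10 thick (y) x 100 mm high (z up), 0.09 kg. Origin: centre of lower edge.
- free_slot: Free slot of the fixed steel drying rack. Origin: centre of its 100 x 62 x 4 mm base's underside, 8 mm above the worktop; x along the slot, y across, z up. Slot floor 4 mm above the origin. Two dividers, 80 mm long: 13 mm gap up to 30 mm above the floor, then flared to a 35 mm mouth, ending 45 mm above the floor. The used slot is parallel, 76 mm away on either side along y.
- drying_cassette: Cassette already drying in the rack's other slot, to be left there: white-framed clear panel 100 wide (x) x 10 thick (y) x 100 mm high (z up), 0.12 kg. Origin: centre of lower edge.
Things that resemble listed ones, but are neither listed nor needed, are in the scene too. What is shaped like the narrow_cassette but pink is not meant.

How it is judged (in metres and radians):
On the way, in this order (a step that is already met when the one before it is completed fails the run):
1. the wide cassette is lifted clear of the rinse stand (height (world z) of wide_cassette above 0.06 m and contact force between wide_cassette and the fingers above 0.5 N), for 0.1 s.
2. the wide cassette is set down in the free slot while still held (not dropped): its lower edge within 16 mm of the slot floor (x of wide_cassette in the frame of free_slot between -0.025 and 0.025 m and y of wide_cassette in the frame of free_slot between -0.012 and 0.012 m and z of wide_cassette in the frame of free_slot below 0.02 m and contact force between wide_cassette and the fingers above 0.5 N), for 0.05 s.
At the end, for the whole second after the job is handed in: The wide cassette rests released in the free slot: within 25 mm along it and 12 mm across, lower edge within 8 mm of the slot floor, upright and in line within 10 degrees. The narrow and the drying cassette stand within 25 mm of where they began, within 15 degrees of upright (x of wide_cassette in the frame of free_slot between -0.025 and 0.025 m and y of wide_cassette in the frame of free_slot between -0.012 and 0.012 m and z of wide_cassette in the frame of free_slot below 0.012 m and angle between wide_cassette's own z axis and vertical below 0.175 rad and angle between the y axis of wide_cassette and the y axis of free_slot, either way round below 0.175 rad and linear speed of wide_cassette below 0.02 m/s and distance of each of narrow_cassette, drying_cassette from where it was at the start of the episode below 0.025 m and angle between each of narrow_cassette, drying_cassette's own z axis and vertical below 0.26 rad); the robot touches nothing.
It fails at once if the wide cassette tips more than 35 degrees from upright (angle between wide_cassette's own z axis and vertical above 0.61 rad).
It fails at once if the narrow cassette or the drying cassette is moved more than 25 mm or tipped more than 15 degrees (distance of any of narrow_cassette, drying_cassette from where it was at the start of the episode above 0.025 m or angle between any of narrow_cassette, drying_cassette's own z axis and vertical above 0.26 rad).
It also fails if it takes over 38 s, if anything falls off the work surface, if the arm or the gripper's body presses on something with over 40 N, if the wrist force passes 120 N, or if a joint passes its speed limit or range.

## Working session

There is one attempt and no reset: what is moved stays moved. The work goes in short steps, Python scripts to look and compute and a tool call to move; the robot and the scene stay as the last step left them, time stands still between calls to the robot, and variables do not carry over. Pictures are saved under pics/ and viewed, about 8 in all and at most 12, crops included, and the job is handed in when it is done.

Besides the shell and the picture viewer there is one more tool, called as name([rows], argument=value, ...), one row to a line, values as JSON. send_rows: Moves the arm, as the interface text tells. Its arguments: {"type":"object","properties":{"series":{"type":"array"},"newtons":{"type":"number"}},"required":["series"]}

```bash
mkdir -p pics; cat > h.py <<'E'
from cell import manip
import numpy as np, cv2
def save(img,n): cv2.imwrite(f'pics/{n}.png',img[:,:,::-1])
def K(p):
    f=p['img'].shape[0]/2/np.tan(np.radians(p['vfov'])/2); return f,p['cx'],p['cy']
def ray(p,u,v):
    f,cx,cy=K(p); T=np.array(p['pose']); d=T[:3,:3]@np.array([(u-cx)/f,(v-cy)/f,1]); return T[:3,3],d
def at_z(p,u,v,z):
    o,d=ray(p,u,v); return o+d*(z-o[2])/d[2]
def proj(p,X):
    f,cx,cy=K(p); T=np.array(p['pose']); c=(np.atleast_2d(X)-T[:3,3])@T[:3,:3]; return np.c_[cx+f*c[:,0]/c[:,2],cy+f*c[:,1]/c[:,2]]
E
python3 - <<'E'
from h import *
np.set_printoptions(precision=2,suppress=True)
s=manip.read_state();print(s['clock'],s['eef_pos'],s['eef_rot'],s['finger_gap'])
ims=[]
for n in ['top','side']:
    p=manip.camera(n);ims.append(p['img']);print(n,p['vfov'],p['cx'],p['cy'],np.array(p['pose']).tolist())
    for t in ['wide_cassette','narrow_cassette','free_slot']:
        for d in manip.find_in(t,p)[:5]: print(t,d['rect'],round(d['conf'],2))
    save(p['img'],n+'0')
E
```

```text
0.0 [225.06 501.56 212.89] [-3.14 -0.    2.72] 93.86452032084479
top 42.69522327924885 256.08895099402673 184.0586644028223 [[0.021502671188632506, -0.9832559349244713, 0.1809569052773554, 362.7652203210526], [-0.9997353112248891, -0.02262805699407305, -0.004156744729606082, 292.41116329289525], [0.008181847091438309, -0.18081962690061387, -0.9834822417846169, 881.5671224498659], [0.0, 0.0, 0.0, 1.0]]
wide_cassette [281.0, 105.1, 16.6, 73.9] 0.84
narrow_cassette [318.4, 201.6, 44.4, 25.4] 0.94
narrow_cassette [237.8, 106.1, 12.8, 48.1] 0.8
narrow_cassette [167.0, 72.4, 21.1, 58.2] 0.56
free_slot [251.3, 229.4, 42.1, 62.2] 0.92
side 57.974302813723064 251.57968939279664 191.06515384652246 [[0.9686715859526512, -0.1295190192331418, 0.21189663098987785, 334.17009481228763], [-0.24816518087158057, -0.47233800611721966, 0.845760516328461, -426.67703945487006], [-0.009455240396262669, -0.8718495464437052, -0.48968251632558263, 465.5771181431393], [0.0, 0.0, 0.0, 1.0]]
wide_cassette [267.9, 176.4, 46.3, 40.6] 0.91
narrow_cassette [273.6, 163.5, 27.8, 16.2] 0.96
narrow_cassette [243.6, 197.6, 6.6, 61.3] 0.93
narrow_cassette [276.9, 147.8, 22.4, 14.3] 0.72
free_slot [180.1, 198.2, 46.9, 30.3] 0.62
```

View pics/top0.png

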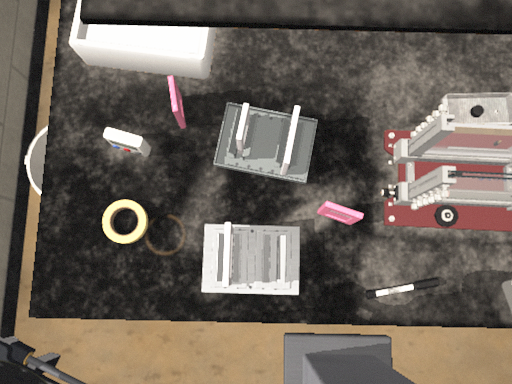

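View pics/side0.png

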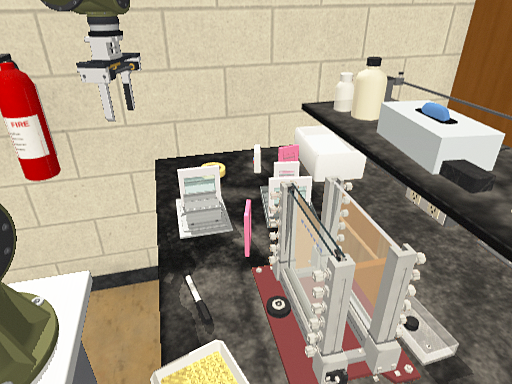

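The top view shows the rinse stand at about (267,142), holding the narrow cassette at (243,128) and the wide one at (290,140). The steel rack is at (251,258), with the drying cassette at (228,253) and the free slot near (282,258).

These could be taken for the wide cassette, with their top-view pixels:
- narrow white cassette (243,128)
- drying cassette (228,253)
- pink ones (177,100) and (340,212)
- white box (125,140)

By the description I choose (290,140), and I'll check it in a close crop.

```bash
python3 - <<'E'
from h import *
p=manip.camera('top');q=manip.camera('side')
a=cv2.resize(p['img'][90:310,190:330],None,fx=2.7,fy=2.7,interpolation=cv2.INTER_CUBIC)
b=cv2.resize(q['img'][130:250,165:325],None,fx=2.5,fy=2.5,interpolation=cv2.INTER_CUBIC)
c=np.zeros((594,790,3),np.uint8);c[:a.shape[0],:a.shape[1]]=a[:594];c[:b.shape[0],380:380+b.shape[1]]=b;save(c,'crop1')
for n,P in (('top',p),('side',q)):
  for t in ['wide_cassette','narrow_cassette','drying_cassette','free_slot']:
    for d in manip.silhouettes(t,P)[:4]:
        m=d['pixels'].astype(np.uint8); cs=max(cv2.findContours(m,0,2)[0],key=cv2.contourArea)
        r=cv2.minAreaRect(cs); print(n,t,round(d['conf'],2),np.round(cv2.boxPoints(r),1).tolist())
E
```

```text
top wide_cassette 0.75 [[280.1000061035156, 174.1999969482422], [294.29998779296875, 105.19999694824219], [300.8999938964844, 106.5999984741211], [286.79998779296875, 175.60000610351562]]
top narrow_cassette 0.77 [[233.10000610351562, 152.60000610351562], [243.3000030517578, 101.5], [253.3000030517578, 103.5], [243.10000610351562, 154.60000610351562]]
top narrow_cassette 0.72 [[167.0, 77.30000305175781], [178.0, 75.5999984741211], [186.10000610351562, 126.69999694824219], [175.10000610351562, 128.39999389648438]]
top narrow_cassette 0.58 [[317.8999938964844, 214.10000610351562], [322.79998779296875, 199.8000030517578], [363.1000061035156, 213.6999969482422], [358.20001220703125, 228.0]]
top drying_cassette 0.97 [[222.60000610351562, 285.8999938964844], [225.0, 222.8000030517578], [233.5, 223.10000610351562], [231.10000610351562, 286.20001220703125]]
top free_slot 0.86 [[255.0, 288.0], [255.0, 231.0], [290.0, 231.0], [290.0, 288.0]]
side wide_cassette 0.69 [[268.0, 177.0], [311.0, 177.0], [311.0, 201.0], [268.0, 201.0]]
side narrow_cassette 0.82 [[274.0, 162.0], [299.0, 162.0], [299.0, 177.0], [274.0, 177.0]]
side narrow_cassette 0.75 [[275.79998779296875, 145.3000030517578], [298.70001220703125, 143.60000610351562], [300.1000061035156, 161.60000610351562], [277.20001220703125, 163.39999389648438]]
side narrow_cassette 0.73 [[244.0, 200.0], [250.0, 200.0], [250.0, 256.0], [244.0, 256.0]]
side drying_cassette 0.69 [[177.0, 166.0], [220.0, 166.0], [220.0, 197.0], [177.0, 197.0]]
side drying_cassette 0.35 [[275.0, 162.0], [299.0, 162.0], [299.0, 177.0], [275.0, 177.0]]
side free_slot 0.53 [[176.5, 170.10000610351562], [218.39999389648438, 164.8000030517578], [222.5, 198.10000610351562], [180.6999969482422, 203.3000030517578]]
```

View pics/crop1.png

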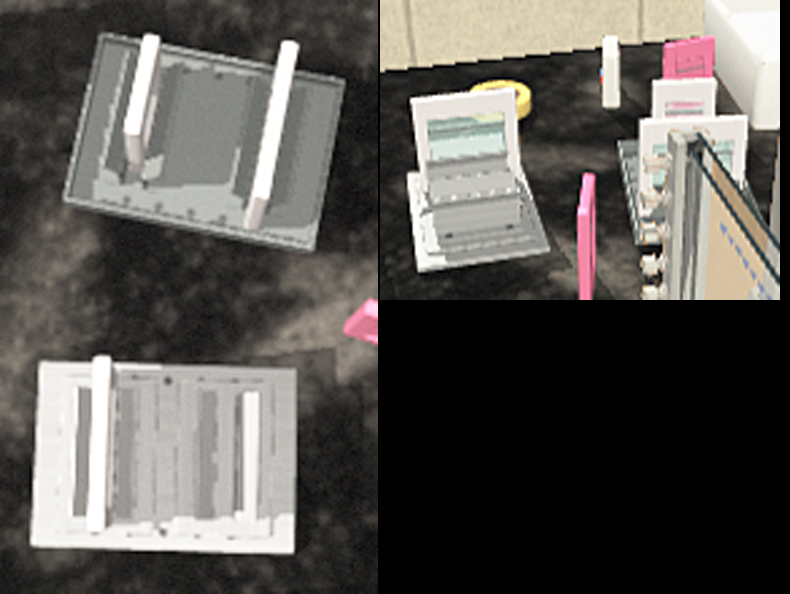

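The crop confirms the choice: the wide cassette runs from (290,48) to (255,225) in the crop, and the narrow one is to its left. The free slot is the right-hand divider pair at crop (205..255, 390..517). Next I'll fit box models to the masks and draw them over the pictures.

```bash
cat > fit.py <<'E'
from h import *
from scipy.optimize import minimize
def box(x,y,z,yaw,w,t=10,h=100):
    c,s=np.cos(yaw),np.sin(yaw)
    L=np.array([[a*w/2,b*t/2,k*h] for a in(-1,1) for b in(-1,1) for k in(0,1)])
    return L@np.array([[c,s,0],[-s,c,0],[0,0,1]])+[x,y,z]
def hull(p,X,S=8):
    m=np.zeros((384*2,512*2),np.uint8)
    h=cv2.convexHull(proj(p,X).astype(np.float32))
    cv2.fillConvexPoly(m,np.round((h*2+.5)*256).astype(np.int32),1,shift=8);return m
def fit(p,mask,x0,w,z):
    M=cv2.resize(mask.astype(np.uint8),None,fx=2,fy=2,interpolation=cv2.INTER_NEAREST)
    def c(v):
        m=hull(p,box(v[0],v[1],z,v[2]/50,w)); return 1-(m&M).sum()/max((m|M).sum(),1)
    r=minimize(c,x0,method='Nelder-Mead',options=dict(initial_simplex=np.array([x0]*4)+np.array([[0,0,0],[10,0,0],[0,10,0],[0,0,5]]))); return r.x,r.fun
E
python3 - <<'E'
from fit import *
np.set_printoptions(precision=1,suppress=True)
P=manip.camera('top');Q=manip.camera('side');res={}
for t,w,z,uv in [('wide_cassette',100,8,(290,140)),('narrow_cassette',64,8,(243,128)),('drying_cassette',100,12,(228,254))]:
    d=min([d for d in manip.silhouettes(t,P) if d['conf']>.3],key=lambda d:np.hypot(d['rect'][0]+d['rect'][2]/2-uv[0],d['rect'][1]+d['rect'][3]/2-uv[1]))
    g=at_z(P,*uv,70)
    for zz in (z-8,z,z+8):
        v,f=fit(P,d['pixels'],[g[0],g[1],-10 if t[0]!='d' else 0],w,zz); 
        b=proj(Q,box(v[0],v[1],zz,v[2]/50,w)); print(t,zz,v[:2],round(np.degrees(v[2]/50),1),'loss',round(f,3),'side rect',b.min(0),b.max(0))
        if zz==z: res[t]=v
    for e in manip.find_in(t,Q)[:1]: print('  seen side',e['rect'])
np.save('res.npy',res)
x,y,a=res['drying_cassette'];a/=50
n=np.array([-np.sin(a),np.cos(a)]);s=np.array([x,y])-76*n;print('slot',s)
S=4;u0,v0=195,90;A=cv2.resize(P['img'][90:300,195:330],None,fx=S,fy=S,interpolation=cv2.INTER_CUBIC);A=cv2.copyMakeBorder(A,0,0,0,0,0)
S2=4;B=cv2.resize(Q['img'][130:250,165:325],None,fx=S2,fy=S2,interpolation=cv2.INTER_CUBIC)
def line(X,Y,col):
    for I,p,o in((A,P,(195,90)),(B,Q,(165,130))):
        q=(proj(p,[X,Y])-o+.5)*4-.5;cv2.line(I,*[tuple(int(k) for k in np.round(r)) for r in q],col,1)
E8=[(0,1),(2,3),(4,5),(6,7),(0,2),(1,3),(4,6),(5,7),(0,4),(1,5),(2,6),(3,7)]
for t,w,z in(('wide_cassette',100,8),('narrow_cassette',64,8),('drying_cassette',100,12)):
    b=box(res[t][0],res[t][1],z,res[t][2]/50,w)
    for i,j in E8: line(b[i],b[j],(255,0,0))
u=np.array([np.cos(a),np.sin(a)])
for c in(0,76):
  for off,z in((6.5,12),(6.5,42),(17.5,57)):
    for sg in(-1,1):
      m=s+c*n+sg*off*n; line(np.r_[m-40*u,z],np.r_[m+40*u,z],(0,255,0) if z!=57 else (0,0,255))
B=cv2.resize(B[:, :],None,fx=.5,fy=.5)
save(A[:600] if False else np.ascontiguousarray(cv2.resize(A,None,fx=.71,fy=.71)),'ovA');
C=np.zeros((596,720,3),np.uint8);a2=cv2.resize(A,None,fx=.71,fy=.71);C[:a2.shape[0],:a2.shape[1]]=a2;C[:B.shape[0],390:390+B.shape[1]]=B;save(C,'ov1')
E
```

```text
wide_cassette 0 [591.9 231.3] -10.9 loss 0.119 side rect [268.3 178.1] [313.1 218.6]
wide_cassette 8 [589.7 231.8] -10.7 loss 0.128 side rect [267.4 175. ] [312.4 215.8]
wide_cassette 16 [587.9 232.3] -11.0 loss 0.143 side rect [266.7 171.9] [311.9 213. ]
  seen side [266.6, 178.0, 47.1, 41.6]
narrow_cassette 0 [611.7 313.5] -9.1 loss 0.102 side rect [273.3 162.8] [300.2 200.4]
narrow_cassette 8 [609.4 313.4] -9.0 loss 0.115 side rect [272.5 160. ] [299.5 197.9]
narrow_cassette 16 [607.8 313.2] -8.8 loss 0.126 side rect [272.  157.1] [299.1 195.4]
  seen side [275.0, 159.8, 23.1, 18.4]
drying_cassette 4 [392.7 332.2] 0.5 loss 0.071 side rect [176.8 166.6] [221.2 209.3]
drying_cassette 12 [392.5 331.9] 0.2 loss 0.084 side rect [176.4 163.7] [221.  206.6]
drying_cassette 20 [391.9 331.4] 0.2 loss 0.096 side rect [175.7 160.8] [220.6 203.9]
  seen side [175.3, 168.0, 44.6, 35.3]
slot [392.7 255.9]
```

View pics/ov1.png

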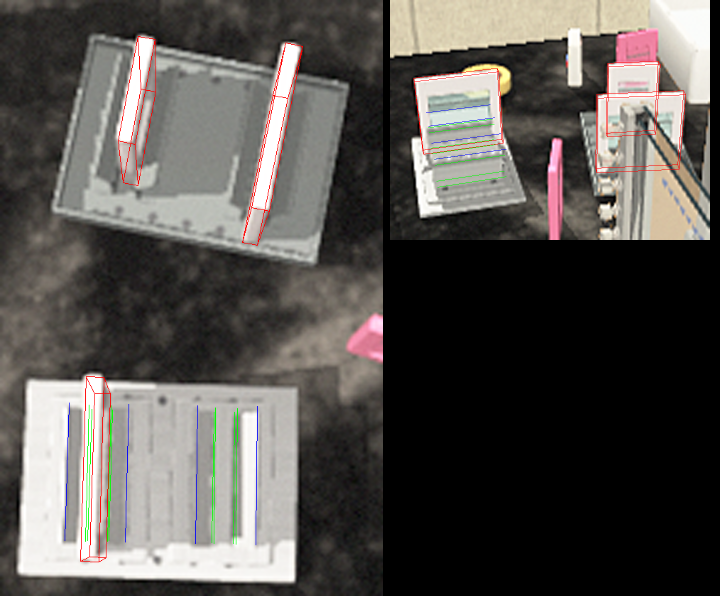

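The overlays fit well: the red boxes lie on all three cassettes and the divider lines lie on the free slot. The rinse slot spacing comes out at 84 mm, as it should. The wide cassette is at about (590,232) with yaw -10.7°, and the slot is at (393,256) with yaw about 0. I'll move over the wide cassette at the present height.

send_rows([
  [[0.7, -44, -10, 0, -1.5], [0.7, -88, -19, 0, -3], [0.7, -133, -29, 0, -4.5], [0.7, -177, -39, 0, -6], [0.7, -222, -48, 0, -7.5], [0.7, -266, -58, 0, -9], [0.7, -310, -68, 0, -10.5], [0.7, -354, -77, 0, -12], [0.7, -399, -87, 0, -13], [0.7, -443, -96.6, 0, -13.5]],
])

```text
clock: 2.3
eef_pos: [591.2, 230.8, 213.5]
eef_rot: [3.142, 0.0, 2.956]
wrist_force: [-0.1, 1.0, 0.2]
finger_gap: 65.9
```

send_rows([
  [[0.7, 0, 0, 20, 0], [0.7, 0, 0, 40, 0], [0.7, 0, 0, 60, 0], [0.7, 0, 0, 70, 0], [0.7, 0, 0, 70, 0]],
])

```text
clock: 2.8
eef_pos: [589.3, 232.2, 142.2]
eef_rot: [-3.141, -0.002, 2.955]
wrist_force: [-0.8, -0.1, -0.8]
finger_gap: 65.6
```

```bash
python3 - <<'E'
from h import *
s=manip.read_state();print(s['clock'],np.round(s['eef_pos'],1),np.degrees(s['eef_rot']).round(1),s['finger_gap'],s['wrist_force'])
p=manip.camera('top');q=manip.camera('side')
e=np.array(s['eef_pos'])
a=cv2.resize(p['img'][70:210,200:330],None,fx=3,fy=3,interpolation=cv2.INTER_CUBIC)
b=cv2.resize(q['img'][90:250,200:340],None,fx=2.5,fy=2.5,interpolation=cv2.INTER_CUBIC)
c=np.zeros((420,745,3),np.uint8);c[:,:390]=a;c[:400,392:742]=b;save(c,'near1')
E
```

```text
2.8 [589.3 232.2 142.2] [-1.799e+02 -1.000e-01  1.693e+02] 65.60871856333215 [-0.77649003 -0.09173506 -0.78786629]
```

View pics/near1.png

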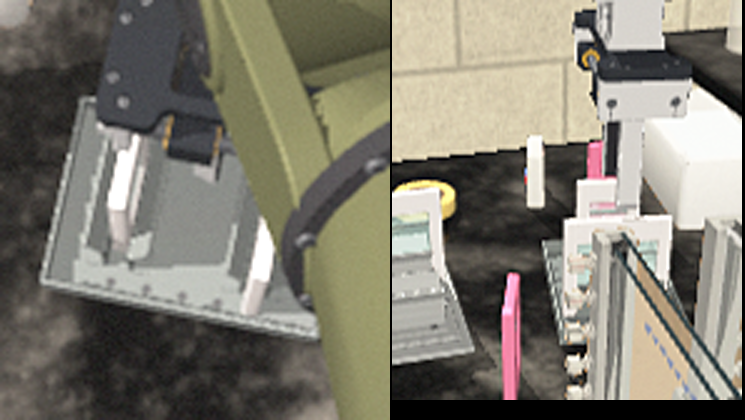

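The gripper is above the wide cassette with the fingers on both sides of it: the left fingertip at crop (210,165) is between the two cassettes, and the near finger at (628,215) is in front of the wide one. I'll go down and grip.

send_rows([
  [[0.7, 0, 0, 20, 0], [0.7, 0, 0, 40, 0], [0.7, 0, 0, 57, 0], [0.7, 0, 0, 57, 0], [0, 0, 0, 57, 0], [0, 0, 0, 57, 0], [0, 0, 0, 57, 0], [0, 0, 0, 57, 0], [0, 0, 0, 57, 0], [0, 0, 0, 57, 0]],
], newtons=25)

```text
clock: 3.9
eef_pos: [589.8, 232.3, 86.6]
eef_rot: [3.141, 0.0, 2.955]
wrist_force: [0.0, -0.3, 0.3]
finger_gap: 21.0
```

send_rows([
  [[0, 0, 0, 0, 0], [0, 0, 0, 0, 0], [0, 0, 0, 0, 0], [0, 0, 0, 0, 0]],
])

```text
clock: 4.3
eef_pos: [589.8, 232.3, 86.5]
eef_rot: [-3.142, 0.0, 2.955]
wrist_force: [0.0, 1.1, 0.4]
finger_gap: 10.0
```

send_rows([
  [[0, 0, 0, -8, 0], [0, 0, 0, -20, 0], [0, 0, 0, -35, 0], [0, 0, 0, -50, 0], [0, 0, 0, -65, 0], [0, 0, 0, -80, 0], [0, 0, 0, -95, 0], [0, 0, 0, -110, 0], [0, 0, 0, -125, 0], [0, 0, 0, -125, 0]],
])

```text
clock: 5.3
eef_pos: [590.5, 232.5, 214.1]
eef_rot: [3.14, 0.003, 2.955]
wrist_force: [-0.3, -0.5, -1.1]
finger_gap: 10.2
```

```bash
python3 - <<'E'
from h import *
s=manip.read_state();print(s['clock'],np.round(s['eef_pos'],1),np.degrees(s['eef_rot']).round(1),s['finger_gap'],s['wrist_force'])
yaw=s['eef_rot'][2];d=np.array([392.7,255.9])-np.array(s['eef_pos'])[:2]
print('dx dy',d@[np.cos(yaw),np.sin(yaw)],d@[np.sin(yaw),-np.cos(yaw)],'turn',-(180.3-np.degrees(yaw)))
q=manip.camera('side');p=manip.camera('top')
a=cv2.resize(q['img'][60:250,160:340],None,fx=2.2,fy=2.2,interpolation=cv2.INTER_CUBIC)
b=cv2.resize(p['img'][60:310,190:350],None,fx=2.2,fy=2.2,interpolation=cv2.INTER_CUBIC)
c=np.zeros((550,750,3),np.uint8);c[:a.shape[0],:a.shape[1]]=a;c[:b.shape[0],398:398+b.shape[1]]=b;save(c,'lift')
E
```

```text
5.3 [590.5 232.5 214.1] [179.9   0.2 169.3] 10.190268920446625 [-0.33202703 -0.46975147 -1.08061628]
dx dy 198.66597701084225 -13.607568526114953 turn -10.96686415328952
```

View pics/lift.png

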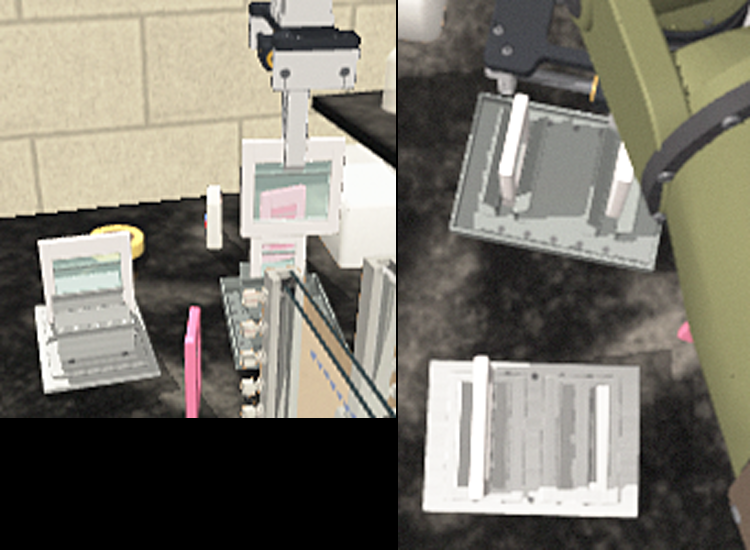

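The wide cassette is held upright and centred in the fingers, at side crop (243..343, 140..235). The narrow one is still in the stand at (275,255). I'll carry it over the slot.

send_rows([
  [[0, 15, -1, 0, -0.8], [0, 40, -3, 0, -2.2], [0, 65, -5, 0, -3.6], [0, 90, -6, 0, -5], [0, 115, -8, 0, -6.3], [0, 140, -10, 0, -7.7], [0, 165, -11, 0, -9], [0, 188, -13, 0, -10.4], [0, 198.7, -13.6, 0, -11], [0, 198.7, -13.6, 0, -11]],
])

```text
clock: 6.4
eef_pos: [391.4, 255.9, 211.3]
eef_rot: [-3.141, -0.0, -3.135]
wrist_force: [-0.1, -0.5, -0.7]
finger_gap: 9.6
```

send_rows([
  [[0, 0, 0, 15, 0], [0, 0, 0, 35, 0], [0, 0, 0, 55, 0], [0, 0, 0, 65, 0], [0, 0, 0, 65, 0], [0, 0, 0, 65, 0]],
])

```text
clock: 7.0
eef_pos: [392.6, 255.8, 146.9]
eef_rot: [3.141, 0.0, -3.136]
wrist_force: [-0.2, -0.7, -0.4]
finger_gap: 9.7
```

```bash
python3 - <<'E'
from fit import *
s=manip.read_state();print(s['clock'],np.round(s['eef_pos'],1),np.degrees(s['eef_rot']).round(1),s['finger_gap'],s['wrist_force'])
q=manip.camera('side');p=manip.camera('top')
e=s['eef_pos'];z=8+e[2]-86.5
a=cv2.resize(q['img'][110:250,150:270],None,fx=3.2,fy=3.2,interpolation=cv2.INTER_CUBIC)
b=cv2.resize(p['img'][190:310,190:310],None,fx=3.2,fy=3.2,interpolation=cv2.INTER_CUBIC)
X=box(e[0],e[1],z,s['eef_rot'][2]-np.pi,100)
u=np.array([1,.003]);n=np.array([-.003,1]);S=np.array([392.7,255.9])
L=[(X[i],X[j],(255,0,0)) for i,j in [(0,1),(2,3),(4,5),(6,7),(0,2),(1,3),(4,6),(5,7),(0,4),(1,5),(2,6),(3,7)]]
for off,zz,c in((6.5,42,(0,255,0)),(17.5,57,(0,0,255))):
  for g in(-1,1): m=S+g*off*n; L.append((np.r_[m-40*u,zz],np.r_[m+40*u,zz],c))
for I,P,o in((a,q,(150,110)),(b,p,(190,190))):
  for A,B,c in L:
    r=np.round((proj(P,[A,B])-o+.5)*3.2-.5).astype(int).tolist();cv2.line(I,tuple(r[0]),tuple(r[1]),c,1)
c=np.zeros((448,790,3),np.uint8);c[:a.shape[0],:a.shape[1]]=a;c[:b.shape[0],398:398+b.shape[1]]=b;save(c,'above')
E
```

```text
7.0 [392.6 255.8 146.9] [ 180.     0.  -179.7] 9.703439604523416 [-0.17472688 -0.67329092 -0.37373733]
```

View pics/above.png

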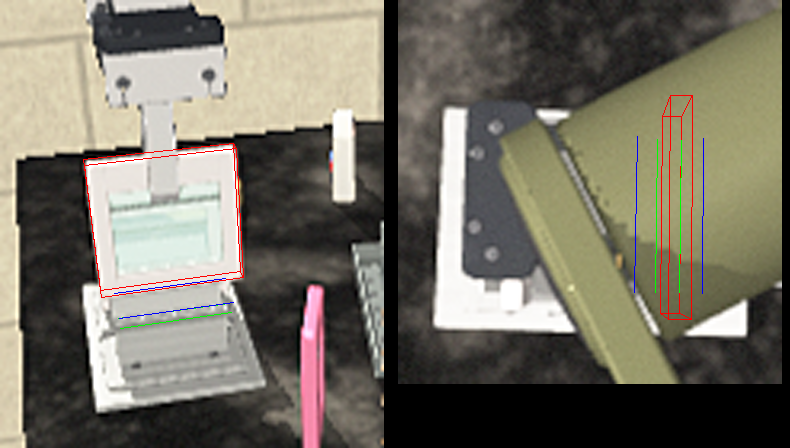

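The model matches the held cassette in the side view: the red frame lies on its edges at (88..243, 145..297), right above the flared mouth. I'll lower it in stages and watch the force.

send_rows([
  [[0, 0, 0, 6, 0], [0, 0, 0, 12, 0], [0, 0, 0, 18, 0], [0, 0, 0, 24, 0], [0, 0, 0, 29, 0], [0, 0, 0, 34, 0], [0, 0, 0, 38, 0], [0, 0, 0, 38, 0], [0, 0, 0, 38, 0]],
])

```text
clock: 8.0
eef_pos: [392.0, 255.7, 108.5]
eef_rot: [3.142, -0.0, -3.136]
wrist_force: [-0.1, -0.6, -1.2]
finger_gap: 9.9
```

send_rows([
  [[0, 0, 0, 3, 0], [0, 0, 0, 6, 0], [0, 0, 0, 9, 0], [0, 0, 0, 12, 0], [0, 0, 0, 14, 0], [0, 0, 0, 16, 0], [0, 0, 0, 17, 0], [0, 0, 0, 17, 0], [0, 0, 0, 17, 0]],
])

```text
clock: 8.9
eef_pos: [392.0, 255.7, 91.4]
eef_rot: [-3.142, -0.0, -3.136]
wrist_force: [-0.0, 0.8, -1.5]
finger_gap: 10.2
```

send_rows([
  [[0, 0, 0, 1, 0], [0, 0, 0, 1, 0], [0, 0, 0, 2, 0], [0, 0, 0, 2, 0]],
])

```text
clock: 9.3
eef_pos: [392.2, 255.8, 90.4]
eef_rot: [3.141, 0.001, -3.136]
wrist_force: [-4.8, -1.6, 12.2]
finger_gap: 10.1
```

The cassette meets the floor at TCP z 90.4, where 90.5 was expected, with 12 N upward. I'll release and retreat.

send_rows([
  [[0.4, 0, 0, -1, 0], [0.4, 0, 0, -1, 0], [0.4, 0, 0, -1, 0], [0.4, 0, 0, -1, 0], [0.4, 0, 0, -1, 0], [0.4, 0, 0, -1, 0]],
])

```text
clock: 9.9
eef_pos: [392.0, 255.7, 90.4]
eef_rot: [-3.142, -0.0, -3.136]
wrist_force: [-0.5, 0.4, -0.4]
finger_gap: 37.6
```

send_rows([
  [[0.4, 0, 0, -10, 0], [0.4, 0, 0, -30, 0], [0.4, 0, 0, -60, 0], [0.4, 0, 0, -95, 0], [0.4, 0, 0, -130, 0], [0.4, 0, 0, -130, 0], [0.4, 0, 0, -130, 0]],
])

```text
clock: 10.6
eef_pos: [392.1, 255.7, 221.2]
eef_rot: [3.141, 0.001, -3.136]
wrist_force: [0.6, 0.5, -0.2]
finger_gap: 37.6
```

send_rows([
  [[0.4, 10, -40, 0, 0], [0.4, 20, -80, 0, 0], [0.4, 30, -120, 0, 0], [0.4, 40, -160, 0, 0], [0.4, 50, -200, 0, 0], [0.4, 50, -230, 0, 0], [0.4, 50, -250, 0, 0], [0.4, 50, -250, 0, 0], [0.4, 50, -250, 0, 0]],
])

```text
clock: 11.5
eef_pos: [343.2, 5.5, 219.9]
eef_rot: [3.141, -0.001, -3.137]
wrist_force: [0.4, 1.0, -0.4]
finger_gap: 37.6
```

I got the sign wrong on that retreat: the arm went right (y = 5 mm) instead of left. The wrist force stayed below 1.1 N. I'll check the scene.

```bash
python3 - <<'E'
from fit import *
s=manip.read_state();print(s['clock'],s['effort'],np.round(s['qd'],3))
p=manip.camera('top');q=manip.camera('side')
L=[(box(392.2,255.8,12,.005,100),(255,0,0))]
res=np.load('res.npy',allow_pickle=True).item()
for t,w,z in(('narrow_cassette',64,8),('drying_cassette',100,12)): v=res[t];L.append((box(v[0],v[1],z,v[2]/50,w),(0,160,0)))
a=cv2.resize(q['img'],None,fx=1.4,fy=1.4)[:,:480];b=cv2.resize(p['img'][85:305,190:330],None,fx=2.2,fy=2.2,interpolation=cv2.INTER_CUBIC)
for I,P,o,k in((a,q,(0,0),1.4),(b,p,(190,85),2.2)):
  for X,c in L:
    for i,j in [(0,1),(2,3),(4,5),(6,7),(0,2),(1,3),(4,6),(5,7),(0,4),(1,5),(2,6),(3,7)]:
      r=np.round((proj(P,X[[i,j]])-o+.5)*k-.5).astype(int).tolist();cv2.line(I,tuple(r[0]),tuple(r[1]),c,1)
c=np.zeros((540,795,3),np.uint8);c[:a.shape[0],:480]=a[:540];c[:b.shape[0],484:484+b.shape[1]]=b;save(c,'end1')
E
```

```text
11.5 [ -1.42006394 -23.81387651 -35.03826857  -0.07536385   0.0696077
  -0.18370278] [ 0.028  0.001 -0.006 -0.     0.001  0.004]
```

View pics/end1.png

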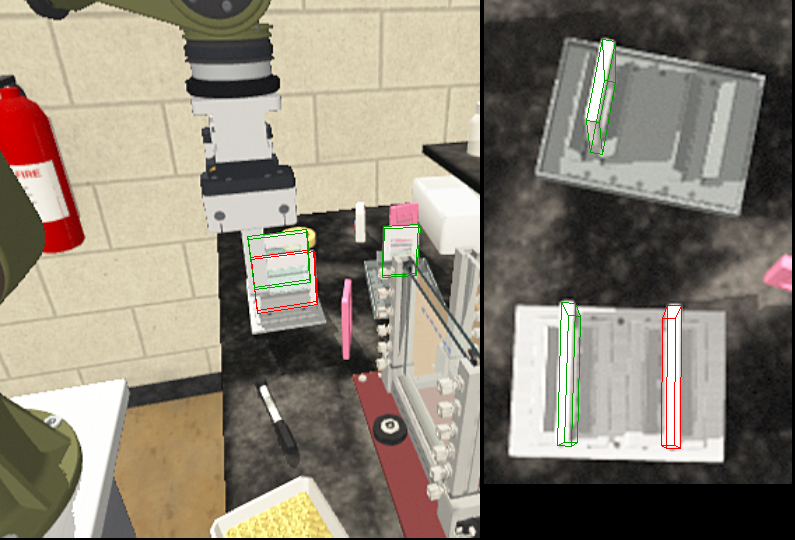

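The wide cassette stands upright in the free slot: its image matches the model at z = 12 mm, at (672,376) in the top crop. The narrow one at (600,95) and the drying one at (568,375) lie on their starting outlines. The arm is free in the air.

```bash
python3 -c "
from cell import manip
print(manip.sign_off())"
```

```text
the job is handed in; nothing more can be done
None
```

I took the wide cassette out of the rinse stand and stood it in the free slot of the drying rack, let go, and handed the job in at 11.5 s by the robot's clock. The sign-off gave no verdict.

- **Set-down:** the cassette met the slot floor while still gripped, at TCP height 90.4 mm (90.5 expected) with about 12 N upward. I opened the fingers only after that.
- **Final pictures:** by eye, in both views the wide cassette lies on its predicted outline: upright, all the way down and centred within a few mm. The narrow and drying cassettes still match the outlines fitted at the start.
- **Disagreement:** the side view put the cassettes' top edges 1–4 pixels lower than the models in most readings. That is a few mm, and the floor contact then agreed with the heights in the text.
- **Mistake:** after letting go, I moved the arm away to the right instead of the left because of a sign error. The end-of-move wrist force was at most 1.1 N, and the picture showed it clear of everything.

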